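Fetch the red hold-down weight for the stack of blanks

TASK

Take the red-handled hold-down weight out of the crowded rack, leaving the other weights standing in their wells and everything else on the bench where it is, and stand it upright on the middle of the stack of sheet blanks in the grey tray. The height of the stack is different each time, so lower the weight gently until it touches, without pressing hard, and let go only once it rests on the stack: it must not drop.

Things in the scene. Friction and masses are not known exactly. Their poses are not given: they have to be found in the camera images.
- weight_red: The wanted weight: red handle, 0.35 to 0.6 kg, 125 mm tall, standing upright in a well. Round steel foot 46 mm in diameter, 34 mm high; neck 22 mm in diameter; straight round red handle 36 mm in diameter from 55 to 125 mm above the underside. Origin: centre of the underside; z up the handle; its yaw means nothing.
- rack: Fixed wooden rack, 155 (x) by 236 (y) mm. Base 22 mm thick, six wells 14 mm deep, a weight in each, 1.5 mm play; which is where varies. Two rows of three along y at x = -42.5 and +42.5 mm, staggered 28 mm. In a row only 20 mm is free between handles, too little for fingers; room for fingers is along the rack's x. End boards 100 mm high at y = +-112 mm. Origin: underside centre; z up.
- tray: Fixed grey tray, 190 (x) by 160 (y) mm, walls 16 mm high, with a stack of metal sheet blanks, 160 (x) by 130 (y) mm, centred in it. The flat level top of the stack lies 22 to 72 mm above the bench; it differs each time, this pose does not tell it: feel or see it. The stack is firm under a light push. Origin: centre of the tray's underside, on the bench; z up.
- weight_black: Another hold-down weight in the rack, black handle, same shape and size as the red one, loose; must be left standing in its well. Origin: centre of the underside, z up.
- weight_blue: Another hold-down weight in the rack, blue handle, same shape and size as the red one, loose; must be left standing in its well. Origin: centre of the underside, z up.
- weight_green: Another hold-down weight in the rack, green handle, same shape and size as the red one, loose; must be left standing in its well. Origin: centre of the underside, z up.
- weight_yellow: Another hold-down weight in the rack, yellow handle, same shape and size as the red one, loose; must be left standing in its well. Origin: centre of the underside, z up.
- weight_oak: Another hold-down weight in the rack, pale plain wood handle, same shape and size as the red one, loose; must be left standing in its well. Origin: centre of the underside, z up.
- hammer: Loose hammer, 260 mm, lying on the bench; a bystander. Origin: underside, near its middle.
- oil: Loose amber oil bottle, 60 mm in diameter and 150 mm tall, standing on the bench; a bystander. Origin: centre of the underside.
- tin: Loose tin, 76 mm in diameter and 70 mm tall, standing on the bench; a bystander. Origin: centre of the underside.
- wrench: Loose wrench, 180 mm, lying on the bench; a bystander. Origin: underside, near its middle.
Not all that is in view belongs to the job. Of the things that look like the weight_yellow, the smaller one is meant.

How it is judged:
On the way:
1. the red weight is lifted clear out of its well (z of weight_red in the frame of rack above 0.05 m and contact force between weight_red and the fingers above 1 N and not (contact force between weight_red and tray above 0.1 N)), for 0.1 s.
At the end, for the whole second after the job is handed in: The red weight stands upright (3 degrees), at rest, on the stack, its centre within 20 mm of the tray's centre along both tray axes; the other weights stand in their wells (within 6 degrees and 12 mm of their start); hammer, bottle, tin and wrench are within 30 mm of their start (contact force between weight_red and tray above 2 N and x of weight_red in the frame of tray between -0.02 and 0.02 m and y of weight_red in the frame of tray between -0.02 and 0.02 m and height (world z) of weight_red above 0.017 m and angle between weight_red's own z axis and vertical below 0.06 rad and linear speed of weight_red below 0.02 m/s and angular speed of weight_red below 0.1 rad/s and angle between each of weight_black, weight_blue, weight_green, weight_yellow, weight_oak's own z axis and vertical below 0.1 rad and distance of each of weight_black, weight_blue, weight_green, weight_yellow, weight_oak from where it was at the start of the episode below 0.012 m and distance of each of hammer, oil, tin, wrench from where it was at the start of the episode below 0.03 m); the robot touches nothing.
It fails at once if another weight in the rack is tipped over or pulled out of its well (angle between any of weight_black, weight_blue, weight_green, weight_yellow, weight_oak's own z axis and vertical above 0.25 rad or distance of any of weight_black, weight_blue, weight_green, weight_yellow, weight_oak from where it was at the start of the episode above 0.03 m).
It fails at once if the red weight drops freely (by more than about 8 mm) (linear speed of weight_red above 0.4 m/s and contact force between weight_red and the fingers below 0.1 N).
It fails at once if the red weight is pressed or knocked hard onto the stack or tray by the gripper (over 120 N, brief knocks included) (contact force between weight_red and tray above 120 N and contact force between weight_red and the fingers above 1 N).
It fails at once if a bystander on the bench is knocked over or pushed away (distance of any of hammer, oil, tin, wrench from where it was at the start of the episode above 0.06 m or angle between any of oil, tin's own z axis and vertical above 0.5 rad).
It also fails if it takes over 42 s, if anything falls off the work surface, if the arm or the gripper's body presses on something with over 40 N, if the wrist force passes 120 N, or if a joint passes its speed limit or range.

ROBOT

A 6-joint arm with a two-finger parallel gripper is mounted at the origin on the work surface. World frame = base frame: x ahead of the robot, y to its left, z up, the work surface at z = 0. Lengths are in m, angles in rad, forces in N, time in s.
With the tool pointing down it reaches from about 0.375 to 0.975 m from the base axis. Payload 3.8 kg.
Tool frame: the origin (TCP) lies at the very end of the fingers, on their centre line; the grasp point (between the pads) lies behind it (bot.tcp_to_grasp is the y of the grasp point in the tool frame, in m); y points along the fingers, z is the direction in which the jaws open and shut, and the axes are right-handed (so a half turn about y gives the same grasp; the last joint's range is limited). The gripper opens to 85 mm and grips with 20 to 120 N. Pads are 22 mm wide; open, the fingers measure 114 mm over their backs; the gripper's body (76 mm by 85 mm) begins 54 mm behind the grasp point. The pads swing forward as they close: fully open they stand 13 mm farther back than shut.
Start: joints at [1.206, 0.264, 1.604, -0, 1.274, -0.037], TCP at [0.217, 0.639, 0.208] pointing down, gripper open.
Joint ranges: [-2.63, 2.63], [-0.94, 2.18], [0.31, 2.57], [-1.31, 4.45], [0, 2.66], [-2.55, 2.55]. Speed limits (rad/s): [2.57, 2.57, 3.14, 3.14, 3.14, 3.14].

INTERFACE

Orientations are given as a rotation vector (axis times angle).
In Python, from workcell import bot, optics, workorder gives the robot as it stands.
- The arm moves only by the shell command python3 -m handwheel 'ROWS' [FORCE]. ROWS is JSON, a list of rows, each a list of 7 numbers: the shift along the tool's x, y, z in m, then the turn, a rotation vector about the tool's x, y, z in rad, then the opening, from 0 (shut) to 1 (fully open). A call has 1 to 8 rows; each row shifts and turns the commanded pose from where the row before left it, along the tool's axes as they then stand; what a row does not reach is not made up. A row lasts 1/8 s, in which the tool goes at most 62.5 mm and 10.7 degrees, less where a joint would pass 70% of its speed; a pose out of reach is approached as far as the arm can. A call with a gripper value outside its range is refused whole. The fingers move at their own pace and stop on an object; FORCE is the grip in N (left out, the last holds). Time passes only in rows, so rows that do not move let the fingers close. It gives the time, the measured TCP pose, the force and the opening at its end, in the units of the state.
- bot.read_state(): the state, without advancing time (a new reading comes with each control period).
- optics.read_camera(name): name is "side" or "top" or "wrist"; returns a dict with "image" (400x640x3 uint8, red, green, blue), "z_map" (400x640 float32, m along the optical axis (not along the pixel's ray), 0 where there is no reading), "mtx" (3x3 intrinsics, pixels), "world_from_camera" (4x4, takes a point from camera to world coordinates); the wrist camera has in their place "hand_eye" (4x4, takes a point from camera to tool coordinates, whose origin is the TCP and whose axes are the tool frame's). Camera axes: x right, y down, z forward; pixel columns grow to the right and rows downward; lengths in m; the calibration is good to about 2 mm. A picture is of the moment at which its call begins: read the wrist's pose just before it.
- workorder.finish_job(): hands the job in, once; it reports no verdict.
The state is a dict: "time": time; "q": joint angles; "joint_vel": joint speeds; "joint_torque": joint torques, N m; "tool_pos": TCP position; "tcp_rot": TCP orientation; "wrist_force": force on the tool from outside, world axes, zero at the start; "torque": the same for the moment, N m; "width": opening from 0.0 (shut) to 1.0 (fully open).
Only numpy, scipy, OpenCV 4.12 (cv2) and the standard library are available. Lean on these libraries where they do the work, as an engineer would, in place of code of your own. Each camera call takes 0.05 s, during which the arm holds its last target.

## Working session

There is one attempt and no reset: what is moved stays moved. The work goes in short steps, Python scripts to look and compute and a shell command to move; the robot and the scene stay as the last step left them, time stands still between calls to the robot, and variables do not carry over. Pictures are saved under pics/ and viewed, and the job is handed in when it is done.

```bash
ls; mkdir -p pics; python3 - <<'E'
from workcell import bot, optics, workorder
import cv2, numpy as np
s=bot.read_state(); print(s); print(bot.tcp_to_grasp)
for n in ("top","side","wrist"):
    c=optics.read_camera(n); cv2.imwrite(f"pics/{n}0.png",c["image"][:,:,::-1])
    np.savez(f"{n}0.npz",**c)
    print(n,c["mtx"].tolist(),c.get("world_from_camera",c.get("hand_eye")).tolist())
E
```

```text
pics
{'time': 0.0, 'q': array([ 1.20609498e+00,  2.64771367e-01,  1.60538211e+00, -5.88640621e-06,
        1.27372859e+00, -3.69136783e-02]), 'joint_vel': array([-0.00018979, -0.00023731, -0.00204244, -0.00112569, -0.00090727,
       -0.00104206]), 'joint_torque': array([ 1.30809345e-03, -5.15080369e+01, -3.67327380e+01, -1.67660683e-04,
        1.20387267e-02,  9.65493200e-06]), 'tool_pos': array([0.21704353, 0.63831097, 0.20714546]), 'tcp_rot': array([-1.55769542,  0.25766901, -0.25695755]), 'wrist_force': array([-0.19985384,  0.11553172, -0.43959761]), 'torque': array([0.0034533 , 0.0181054 , 0.03261869]), 'width': 1.0021190211195816}
-0.0187
top [[394.0793097339506, 0.0, 315.8587510610263], [0.0, 394.0793097339506, 196.23528461266528], [0.0, 0.0, 1.0]] [[-0.011070539246867671, -0.9891520523280345, 0.14647750863535486, 0.3968464242949177], [-0.9994830687924259, 0.006524394610749934, -0.03148058881656893, 0.011799887792370631], [0.030183411968467525, -0.14675029693394187, -0.9887129573297507, 1.174023419192278], [0.0, 0.0, 0.0, 1.0]]
side [[429.03881016298146, 0.0, 317.30044655767045], [0.0, 429.03881016298146, 199.06205790870695], [0.0, 0.0, 1.0]] [[0.9556610386164421, -0.20869621041666991, 0.20774472563284038, 0.2503599716890685], [-0.2941809635919862, -0.7078292835986253, 0.6422112315588601, -0.8546357877130626], [0.013020750002729786, -0.6748507961305062, -0.7378393206053661, 1.0454387581957516], [0.0, 0.0, 0.0, 1.0]]
wrist [[317.7860793637087, 0.0, 316.9048877535832], [0.0, 317.7860793637087, 195.750378441921], [0.0, 0.0, 1.0]] [[-0.0002127753793608323, 0.9486808004609028, 0.3162351871052577, -0.08114967203992678], [0.0009201905367961147, -0.31623487463165123, 0.948680482204666, -0.16503350704431424], [0.999999553987907, 0.0004928524760695515, -0.0008056800996074235, 0.00020905376465230052], [0.0, 0.0, 0.0, 1.0]]
```

View pics/top0.png

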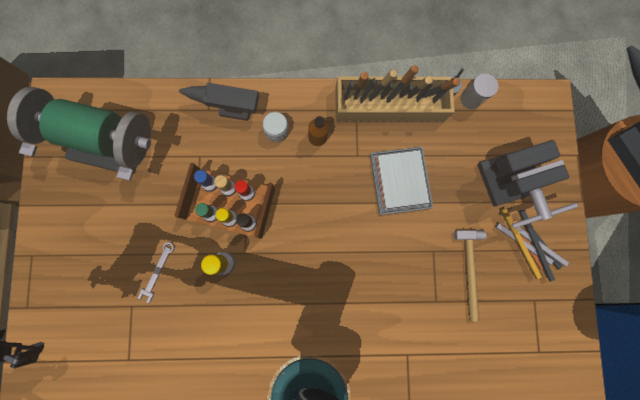

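View pics/side0.png

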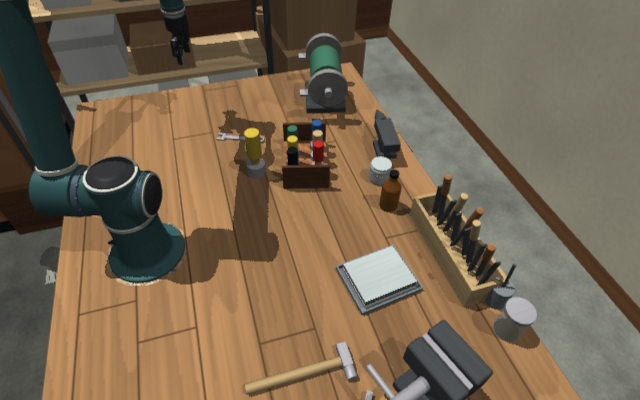

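View pics/wrist0.png

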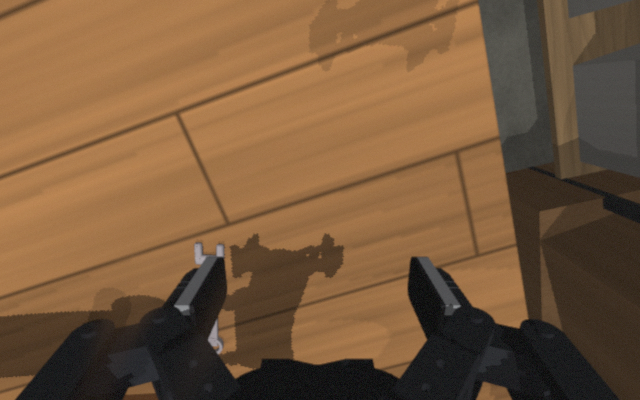

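```bash
cat > h.py <<'E'
import numpy as np, cv2
from scipy.spatial.transform import Rotation as R
def load(n): return dict(np.load(n+".npz"))
def T(c):
    return c["world_from_camera"]
def proj(c,p,Tw=None):
    Tw=T(c) if Tw is None else Tw
    q=np.linalg.inv(Tw)@np.append(p,1); u=c["mtx"]@q[:3]; return u[:2]/u[2]
def cloud(c,Tw=None):
    Tw=T(c) if Tw is None else Tw
    v,u=np.mgrid[:400,:640]; z=c["z_map"]; K=c["mtx"]
    P=np.stack([(u-K[0,2])/K[0,0]*z,(v-K[1,2])/K[1,1]*z,z],-1)
    return P@Tw[:3,:3].T+Tw[:3,3]
def onplane(c,uv,h,Tw=None):
    Tw=T(c) if Tw is None else Tw
    d=Tw[:3,:3]@np.linalg.inv(c["mtx"])@np.array([uv[0],uv[1],1.]); o=Tw[:3,3]
    return o+d*(h-o[2])/d[2]
def tri(c1,u1,c2,u2):
    A=[];b=[]
    M=np.zeros((3,3));v=np.zeros(3);L=[]
    for c,u in((c1,u1),(c2,u2)):
        Tw=T(c);d=Tw[:3,:3]@np.linalg.inv(c["mtx"])@np.array([u[0],u[1],1.]);d/=np.linalg.norm(d)
        Pm=np.eye(3)-np.outer(d,d);M+=Pm;v+=Pm@Tw[:3,3];L.append((Pm,Tw[:3,3]))
    x=np.linalg.solve(M,v);return x,[np.linalg.norm(P@(x-o)) for P,o in L]
E
python3 - <<'E'
from h import *
np.set_printoptions(precision=4,suppress=True)
t=load("top0");s=load("side0")
for c in(t,s):
    print(proj(c,[.217,.639,.208]),proj(c,[0,0,0]), (c["z_map"]==0).mean())
    P=cloud(c); im=c["image"].astype(int); 
    hsv=cv2.cvtColor(c["image"],cv2.COLOR_RGB2HSV)
    red=((hsv[...,0]<6)|(hsv[...,0]>174))&(hsv[...,1]>190)&(hsv[...,2]>90)
    n,l,st,ce=cv2.connectedComponentsWithStats(red.astype(np.uint8))
    for i in range(1,n):
        if st[i,4]>30: 
            p=P[l==i]; print("red",st[i],ce[i],np.median(p,0),p[:,2].max())
P=cloud(t)
for nm,uv in dict(wr=(241,188),bl=(200,178),bk=(245,221),tray=(400,180),oil=(318,128),tin=(275,125),rack=(232,208)).items():
    print(nm,P[uv[1],uv[0]])
big=lambda c,x,y,w,h,f,n:cv2.imwrite(n,cv2.resize(c["image"][y:y+h,x:x+w,::-1],None,fx=f,fy=f,interpolation=cv2.INTER_CUBIC))
big(t,160,140,140,110,5.5,"pics/topz.png");big(s,230,100,120,100,6,"pics/sidez.png")
big(t,350,130,100,100,5.5,"pics/trayz.png")
E
```

```text
[ 32.3211 336.5867] [308.9816 398.0072] 0.00399609375
red [235 180  13  14 131] [240.9466 186.1908] [0.5799 0.1782 0.1313] 1.174023419192278
[185.5488  66.5053] [146.6983 250.7642] 0.00391015625
red [313 141  10   7  57] [317.7018 144.    ] [0.5813 0.1752 0.1309] 0.13472474525956835
wr [0.5751 0.1785 0.1297]
bl [0.6022 0.287  0.1335]
bk [0.4865 0.1661 0.1323]
tray [ 0.6122 -0.2737  0.037 ]
oil [ 0.7439 -0.0298  0.1219]
tin [0.7694 0.0928 0.0724]
rack [0.5347 0.2215 0.0187]
```

View pics/topz.png

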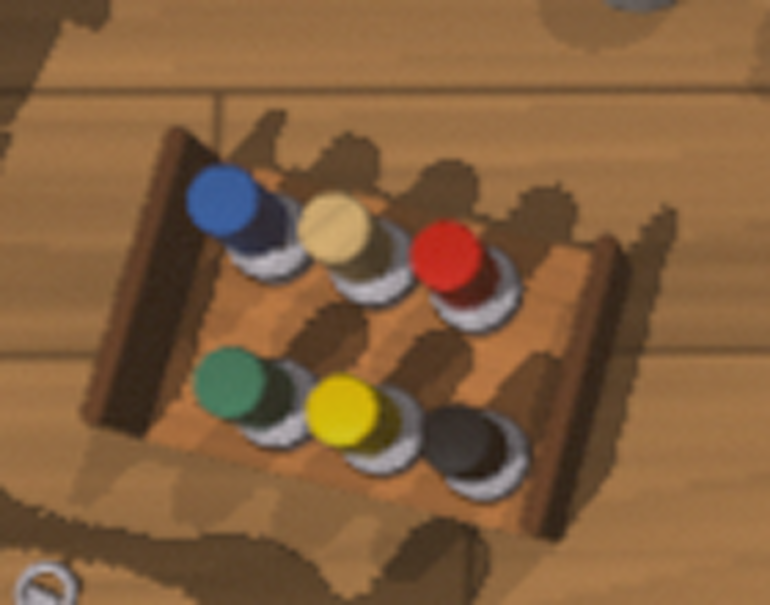

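View pics/sidez.png

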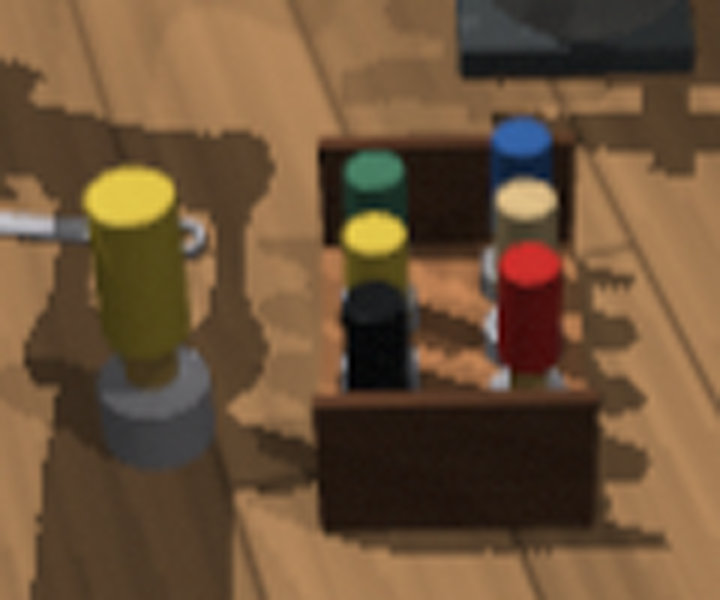

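View pics/trayz.png

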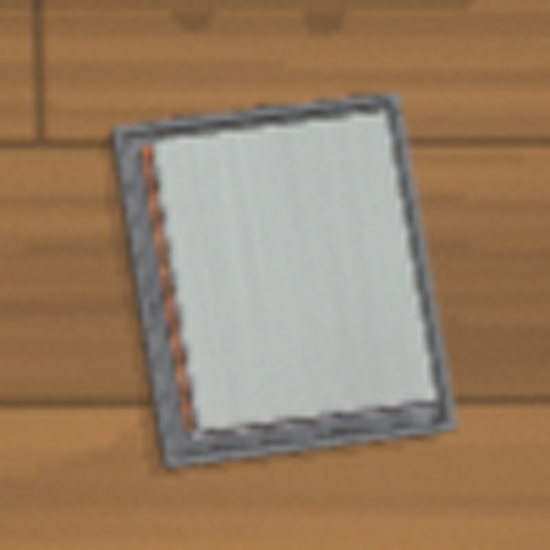

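The top zoom shows red in the far row, at the end nearest the tray (top-view pixel ~(241,187)), with oak beside it and black across the rack. The tray is at ~(400,180), and the big yellow decoy stands outside the rack. Next I'll triangulate all the handle tops and the stack.

```bash
cat > m1.py <<'E'
from h import *
np.set_printoptions(precision=4,suppress=True)
t=load("top0");s=load("side0")
Pt,Ps=cloud(t),cloud(s)
tops=dict(red=((447,257),(531,264)),oak=((335,229),(526,200)),blue=((222,201),(521,137)),green=((231,383),(375,169)),yellow=((343,410),(375,235)),black=((457,443),(375,303)))
def disc(c,P,uv,f,off):
    x=(uv[0]+.5)/f-.5+off[0]; y=(uv[1]+.5)/f-.5+off[1]
    im=cv2.cvtColor(c["image"],cv2.COLOR_RGB2LAB).astype(float)
    col=im[int(round(y)),int(round(x))]
    v,u=np.mgrid[:400,:640]
    m=(np.hypot(u-x,v-y)<10)&(np.linalg.norm(im-col,axis=-1)<28)
    n,l=cv2.connectedComponents(m.astype(np.uint8)); m=l==l[int(round(y)),int(round(x))]
    return np.array([u[m].mean(),v[m].mean()]),m.sum(),np.median(P[m],0)
C={}
for k,(a,b) in tops.items():
    ut,nt,pt=disc(t,Pt,a,5.5,(160,140)); us,ns,ps=disc(s,Ps,b,6,(230,100))
    x,e=tri(t,ut,s,us); C[k]=x
    print(k,ut,nt,us,ns,"tri",x,np.array(e),"depth",pt,ps, "plane133",onplane(t,ut,.133)[:2],onplane(s,us,.133)[:2])
for row in (("blue","oak","red"),("green","yellow","black")):
    d=C[row[0]]-C[row[2]]; print("row dir deg",np.degrees(np.arctan2(d[1],d[0])),np.linalg.norm(d[:2]))
# stack
for c,P in((t,Pt),(s,Ps)):
    hsv=cv2.cvtColor(c["image"],cv2.COLOR_RGB2HSV)
    m=(hsv[...,1]<40)&(hsv[...,2]>150)&(np.abs(P[...,0]-.62)<.15)&(np.abs(P[...,1]+.27)<.15)
    n,l,st,ce=cv2.connectedComponentsWithStats(m.astype(np.uint8)); i=1+np.argmax(st[1:,4]); m=l==i
    cn=max(cv2.findContours(m.astype(np.uint8),0,2)[0],key=cv2.contourArea)
    q=cv2.approxPolyDP(cn,6,True)[:,0]
    r=cv2.minAreaRect(cn)
    print("stack",st[i],"z",np.median(P[m][:,2]),q.tolist(),r)
    c["q"]=q
E
python3 m1.py
```

```text
red [240.5854 186.065 ] 123 [317.875 143.5  ] 48 tri [0.5819 0.1797 0.1283] [0.0013 0.0013] depth [0.58   0.1785 0.1313] [0.5825 0.1761 0.1311] plane133 [0.5798 0.1792] [0.5815 0.1743]
oak [219.8636 180.9636] 110 [317.1429 132.8286] 35 tri [0.5965 0.2356 0.1263] [0.0013 0.0013] depth [0.5942 0.2343 0.1316] [0.5963 0.2303 0.1312] plane133 [0.5939 0.2344] [0.5954 0.2276]
blue [199.9528 175.9134] 127 [316.4468 122.4468] 47 tri [0.6103 0.2886 0.1279] [0.0013 0.0013] depth [0.6078 0.2877 0.1313] [0.6107 0.2864 0.1301] plane133 [0.6079 0.2875] [0.6097 0.2822]
green [200.9242 209.0455] 132 [292. 128.] 41 tri [0.5212 0.2833 0.1273] [0.0016 0.0016] depth [0.5192 0.2821 0.1317] [0.522  0.2771 0.1307] plane133 [0.5189 0.2821] [0.521  0.2761]
yellow [221.3805 214.3097] 113 [291.8605 138.5581] 43 tri [0.5065 0.2292 0.1273] [0.0014 0.0014] depth [0.5054 0.229  0.1318] [0.5074 0.2251 0.1308] plane133 [0.5046 0.2282] [0.5063 0.2223]
black [243.5258 219.6701] 194 [292.218  153.3459] 133 tri [0.4927 0.1727 0.1134] [0.001 0.001] depth [0.4908 0.1713 0.1305] [0.4913 0.1605 0.1257] plane133 [0.4899 0.1699] [0.4887 0.1511]
row dir deg 75.38750815944199 0.11254187327627746
row dir deg 75.57348914720555 0.1141824689323541
stack [ 378  150   51   58 2268] z 0.03616910184948252 [[419, 150], [378, 156], [386, 207], [428, 202]] ((402.8916015625, 178.69735717773438), (54.032752990722656, 43.170902252197266), 80.90972137451172)
stack [ 343  245   74   57 2369] z 0.0352609518496132 [[392, 245], [343, 263], [365, 301], [416, 281]] ((379.8742980957031, 271.9150695800781), (44.42626190185547, 61.506813049316406), 67.7509765625)
```

```bash
cat >> m1.py <<'E'
print("----")
qt,qs=t["q"],s["q"]
# pair corners by world position
def cen(c,h): 
    q=c["q"].astype(float); # diagonal intersection
    # order is cyclic
    a,b,cc,d=[np.append(p,1) for p in q]; x=np.cross(np.cross(a,cc),np.cross(b,d)); return x[:2]/x[2]
ct,cs=cen(t,0),cen(s,0)
x,e=tri(t,ct,s,cs); print("stack centre tri",x,e, onplane(t,ct,.036),onplane(s,cs,.036))
for p in qt:
    w=onplane(t,p,.036); j=np.argmin([np.linalg.norm(onplane(s,r,.036)-w) for r in qs]); print(p,w[:2],onplane(s,qs[j],.036)[:2],tri(t,p,s,qs[j])[0])
# depth points of stack
for c,P in((t,Pt),(s,Ps)):
    m=(np.abs(P[...,0]-.61)<.05)&(np.abs(P[...,1]+.275)<.04); print("depth z",np.percentile(P[m][:,2],[5,50,95]))
    m=(np.abs(P[...,0]-.40)<.02)&(np.abs(P[...,1]+.2)<.05); print("bench z",np.median(P[m][:,2]))
# robot plan
from workcell import bot
st=bot.read_state(); Rt=R.from_rotvec(st["tcp_rot"]).as_matrix(); print("tool axes cols\n",Rt, st["tool_pos"])
E
python3 m1.py | sed -n '/----/,$p'
```

```text
----
stack centre tri [ 0.6185 -0.2829  0.0319] [np.float64(0.0010031183399571556), np.float64(0.0010031183399574512)] [ 0.6167 -0.2816  0.036 ] [ 0.6181 -0.2853  0.036 ]
[419 150] [ 0.7035 -0.3352] [ 0.7035 -0.3412] [ 0.706  -0.3376  0.029 ]
[378 156] [ 0.6854 -0.2111] [ 0.6899 -0.2109] [ 0.6873 -0.2114  0.037 ]
[386 207] [ 0.5323 -0.2293] [ 0.5322 -0.2291] [ 0.5322 -0.2292  0.0363]
[428 202] [ 0.5461 -0.3541] [ 0.548  -0.3578] [ 0.5479 -0.3557  0.0319]
depth z [0.0327 0.0362 0.0396]
bench z -0.0011730654744048774
depth z [0.0319 0.0354 0.0389]
bench z -0.0020859706979783343
tool axes cols
 [[ 0.9468 -0.0006  0.3219]
 [-0.3219 -0.0017  0.9468]
 [-0.0001 -1.     -0.0018]] [0.2171 0.6385 0.2074]
```

```bash
python3 -m handwheel '[[0,-0.008,0,0,0.18,0,1],[0,-0.008,0,0,0.18,0,1],[0,-0.008,0,0,0.18,0,1],[0,-0.008,0,0,0.18,0,1],[0,-0.008,0,0,0.18,0,1],[0,-0.008,0,0,0.18,0,1],[0,-0.008,0,0,0.18,0,1],[0,-0.008,0,0,0.0575,0,1]]'
cat > go.py <<'E'
import sys; from h import *
from workcell import bot
np.set_printoptions(precision=4,suppress=True)
st=bot.read_state(); Rt=R.from_rotvec(st["tcp_rot"]).as_matrix()
print("t",st["time"],"pos",st["tool_pos"],"F",st["wrist_force"],"w",st["width"],"q",st["q"])
print("axes",Rt.tolist(),"z az",np.degrees(np.arctan2(Rt[1,2],Rt[0,2])))
if len(sys.argv)>3: print("shift tool",Rt.T@(np.array(list(map(float,sys.argv[1:4])))-st["tool_pos"]))
E
python3 go.py 0.5812 0.1775 0.27
```

```text
time: 1.15
tool_pos: [0.2172, 0.6388, 0.2721]
tcp_rot: [-1.173, 1.266, -1.266]
wrist_force: [-0.0, 0.2, -0.6]
width: 1.0
t 1.15 pos [0.2172 0.6388 0.2721] F [-0.0066  0.2233 -0.5537] w 1.0004990767066904 q [ 1.2061  0.2338  1.525  -0.      1.3838  1.2834]
axes [[-0.07723699060200401, -0.00035084986410138796, 0.9970127001132527], [-0.9970122809723868, -0.0009549747020945742, -0.0772372941884732], [0.0009792206004447523, -0.9999994824637117, -0.00027604225119581827]] z az -4.42978299968406
shift tool [0.4318 0.0025 0.3985]
```

```bash
python3 -m handwheel '[[0,0,0,0,0,0,1]]'; python3 go.py 0.5812 0.1775 0.27
```

```text
time: 1.27
tool_pos: [0.2174, 0.6393, 0.2729]
tcp_rot: [-1.173, 1.264, -1.263]
wrist_force: [-0.0, 0.4, 0.3]
width: 1.0
t 1.275 pos [0.2174 0.6393 0.2729] F [-0.0473  0.3551  0.2779] w 1.0000122055325027 q [1.2061 0.2333 1.5242 0.0001 1.3832 1.2799]
axes [[-0.07371034246473188, 0.0002564760480584516, 0.9972796596911868], [-0.997279347885164, 0.0008125795727496887, -0.07371052839439263], [-0.000829274064806651, -0.9999996369671718, 0.00019588274736867528]] z az -4.227136015167494
shift tool [0.4337 0.0026 0.3969]
```

```bash
python3 -m handwheel '[[0.04,0,0.037,0,0,0,1],[0.04,0,0.037,0,0,0,1],[0.04,0,0.037,0,0,0,1],[0.04,0,0.037,0,0,0,1],[0.04,0,0.037,0,0,0,1],[0.04,0,0.037,0,0,0,1],[0.04,0,0.037,0,0,0,1],[0,0,0,0,0.12,0,1]]'; python3 go.py 0.5812 0.1775 0.27
```

```text
time: 2.28
tool_pos: [0.4567, 0.3372, 0.2717]
tcp_rot: [-1.108, 1.355, -1.357]
wrist_force: [-0.6, 0.5, -0.4]
width: 1.0
t 2.275 pos [0.4567 0.3372 0.2717] F [-0.6254  0.4614 -0.3632] w 0.9995307448343677 q [ 0.5929  0.0283  1.7561 -0.0012  1.3582  0.7942]
axes [[-0.19969986267834064, -0.00010166172948855579, 0.9798571092313126], [-0.9798559760655202, -0.0015036441543652135, -0.19969978773885488], [0.0014936582402089171, -0.9999988643589302, 0.000200663677967311]] z az -11.519404226124804
shift tool [0.1316 0.002  0.1539]
```

```bash
python3 -m handwheel '[[0.044,0,0.0513,0,0,0,1],[0.044,0,0.0513,0,0,0,1],[0.044,0,0.0513,0,0,0,1],[0,0,0,0,0.054,0,0.85],[0,0,0,0,0,0,0.85],[0,0,0,0,0,0,0.85]]'; python3 go.py 0.5812 0.1775 0.27
python3 - <<'E'
from h import *
from workcell import bot,optics
s=bot.read_state(); c=optics.read_camera("wrist"); np.savez("w1.npz",pos=s["tool_pos"],rot=s["tcp_rot"],**c); cv2.imwrite("pics/w1.png",c["image"][:,:,::-1])
E
```

```text
time: 3.02
tool_pos: [0.5703, 0.1937, 0.2721]
tcp_rot: [-1.083, 1.389, -1.388]
wrist_force: [-0.7, 0.7, -0.2]
width: 0.851
t 3.025 pos [0.5703 0.1937 0.2721] F [-0.6783  0.6896 -0.2411] w 0.8510800788915723 q [0.286  0.0948 1.6852 0.0001 1.3623 0.5324]
axes [[-0.24395483235912774, -0.000709283861940857, 0.9697863355837887], [-0.9697865671337365, -6.11404567532059e-05, -0.2439549353237337], [0.00023232647817661434, -0.9999997465890916, -0.0006729384517175085]] z az -14.120085337713473
shift tool [0.013  0.0021 0.0145]
```

View pics/w1.png

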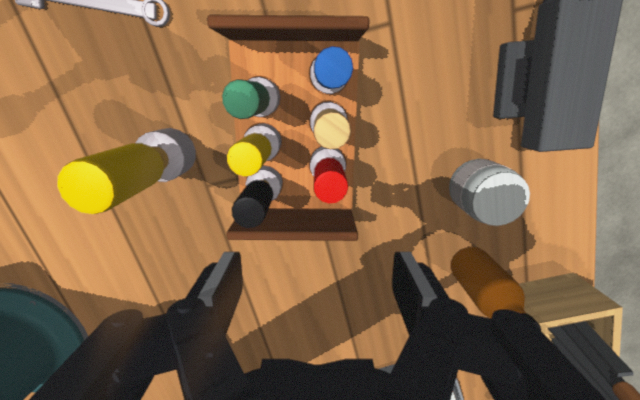

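The wrist view shows the rack rows vertical in the image, so the jaw axis is aligned. The red top is at ~(331,181), with black at (250,203). I'll compute red's position from this view.

```bash
cat > wm.py <<'E'
import sys; from h import *
np.set_printoptions(precision=4,suppress=True)
c=load(sys.argv[1]); Tt=np.eye(4);Tt[:3,:3]=R.from_rotvec(c["rot"]).as_matrix();Tt[:3,3]=c["pos"];Tw=Tt@c["hand_eye"]
P=cloud(c,Tw)
hsv=cv2.cvtColor(c["image"],cv2.COLOR_RGB2HSV)
red=((hsv[...,0]<6)|(hsv[...,0]>174))&(hsv[...,1]>190)&(hsv[...,2]>185)
n,l,st,ce=cv2.connectedComponentsWithStats(red.astype(np.uint8))
i=1+np.argmax(st[1:,4]); m=l==i
mt=m&(P[...,2]>.125)
print(st[i],ce[i],np.median(P[m],0),mt.sum(),P[mt].mean(0),P[mt].min(0),P[mt].max(0))
cn=max(cv2.findContours(m.astype(np.uint8),0,2)[0],key=cv2.contourArea)
(cx,cy),ax,an=cv2.fitEllipse(cn); print("ell",cx,cy,ax,an,onplane(c,(cx,cy),.132,Tw))
E
python3 wm.py w1
```

```text
[314 171  34  32 844] [330.2287 186.8258] [0.5806 0.1798 0.1325] 842 [0.5806 0.1802 0.1339] [0.5637 0.1627 0.1292] [0.5973 0.2727 0.4371]
ell 330.1996154785156 186.85232543945312 (31.13903045654297, 32.865699768066406) 85.47156524658203 [0.5806 0.1796 0.132 ]
```

```bash
python3 -m handwheel '[[0.0117,0,0.014,0,0.008,0,0.85],[0,0.04,0,0,0,0,0.85],[0,0.04,0,0,0,0,0.85],[0,0.02,0,0,0,0,0.85],[0,0,0,0,0,0,0.85],[0,0,0,0,0,0,0.85]]'; python3 go.py 0.581 0.179 0.084
python3 - <<'E'
from h import *
from workcell import bot,optics
s=bot.read_state(); c=optics.read_camera("wrist"); np.savez("w2.npz",pos=s["tool_pos"],rot=s["tcp_rot"],**c); cv2.imwrite("pics/w2.png",c["image"][:,:,::-1])
E
python3 wm.py w2
```

```text
time: 3.82
tool_pos: [0.5828, 0.1788, 0.1743]
tcp_rot: [-1.074, 1.394, -1.396]
wrist_force: [0.3, -0.3, 0.2]
width: 0.85
t 3.825 pos [0.5828 0.1788 0.1743] F [ 0.334  -0.2899  0.2097] w 0.8496836359260386 q [ 0.2568  0.1631  1.7894 -0.0001  1.1863  0.5132]
axes [[-0.25351738638090215, 0.002741375020214709, 0.967326945590577], [-0.9673299893099467, 0.0005999864177884395, -0.2535198844231295], [-0.00127537610720041, -0.9999960624318964, 0.00249970728049706]] z az -14.685945956435857
shift tool [ 0.0004  0.0903 -0.0021]
[ 290  190   48   34 1209] [313.7395 206.4334] [0.5831 0.1837 0.1325] 1209 [0.5822 0.1839 0.1333] [0.5637 0.1677 0.1294] [0.6032 0.2574 0.3394]
ell 313.4306945800781 207.41822814941406 (33.55168151855469, 51.8365478515625) 88.43761444091797 [0.5817 0.1828 0.132 ]
```

View pics/w2.png

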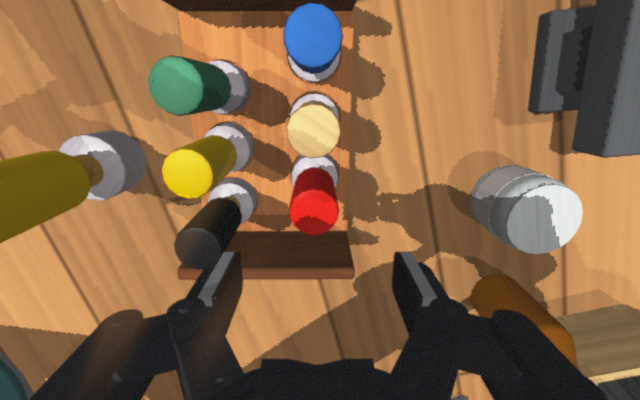

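```bash
python3 -m handwheel '[[-0.0015,0.025,-0.001,0,0,0,0.85],[0,0.025,0,0,0,0,0.85],[0,0.025,0,0,0,0,0.85],[0,0.015,0,0,0,0,0.85],[0,0,0,0,0,0,0.85],[0,0,0,0,0,0,0.85]]' 40; python3 go.py 0.581 0.180 0.084
python3 - <<'E'
from h import *
from workcell import bot,optics
for n in("wrist","side"):
    c=optics.read_camera(n); cv2.imwrite(f"pics/{n}3.png",c["image"][:,:,::-1] if n=="wrist" else cv2.resize(c["image"][80:220,200:400,::-1],None,fx=4,fy=4))
E
```

```text
time: 4.62
tool_pos: [0.5821, 0.1805, 0.0839]
tcp_rot: [-1.075, 1.394, -1.396]
wrist_force: [-0.7, 0.5, 0.9]
width: 0.851
t 4.625 pos [0.5821 0.1805 0.0839] F [-0.7022  0.5252  0.9461] w 0.8509409851198081 q [ 0.2599  0.245   1.8694 -0.      1.0249  0.5163]
axes [[-0.25362854421367514, 0.002222616182552428, 0.9672991375667387], [-0.9673010554908394, 0.000563582914200611, -0.2536303420740632], [-0.0011088761695337013, -0.9999973711723463, 0.0020069982652615725]] z az -14.692471896137333
shift tool [ 0.0008 -0.0001 -0.0009]
```

View pics/wrist3.png

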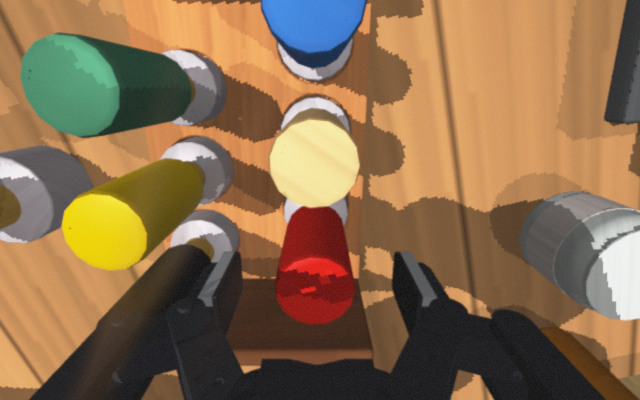

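View pics/side3.png

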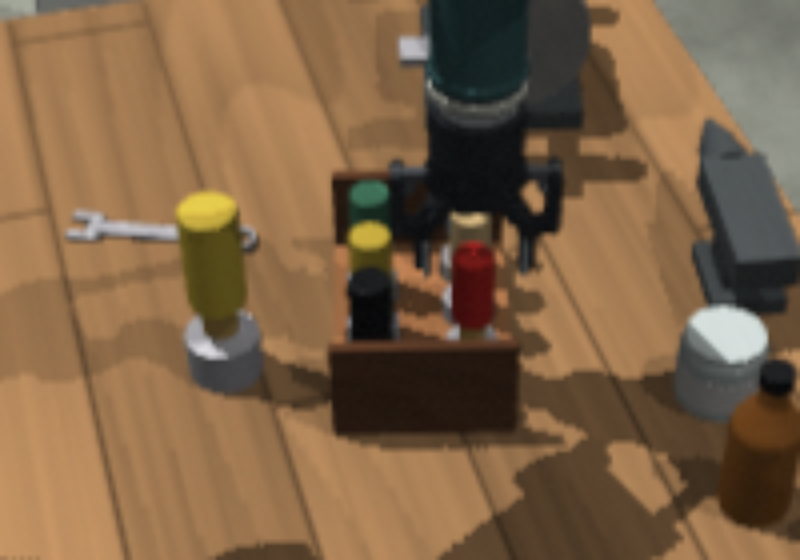

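The fingers clear the neighbours, but in the side view the fingertips (~(425,268) and (525,268) in the zoom) look farther back than red. I'll check the TCP projection in every view before closing.

```bash
python3 - <<'E'
from h import *
from workcell import bot,optics
np.set_printoptions(precision=4,suppress=True)
s=bot.read_state(); Rt=R.from_rotvec(s["tcp_rot"]).as_matrix(); p=s["tool_pos"]
for n in("side","top"):
    c=optics.read_camera(n)
    a=proj(c,p); print(n,a, "zoom",(a-[200,80])*4, [((proj(c,p+Rt@[0,0,d])-[200,80])*4).tolist() for d in(-.037,.037)])
    P=cloud(c)
    # dark gripper points
    m=(c["image"].max(-1)<60)&(P[...,2]>.06)&(P[...,2]<.35)&(np.abs(P[...,0]-.58)<.08)&(np.abs(P[...,1]-.2)<.1)
    Q=P[m]; print(n,len(Q))
    L=(Q-p)@Rt
    for lo,hi in((-.005,.02),(-.02,-.005),(-.04,-.02),(-.08,-.04),(-.14,-.08)):
        k=(L[:,1]>lo)&(L[:,1]<hi)
        if k.sum(): print(lo,hi,k.sum(),np.percentile(L[k],[5,50,95],axis=0).tolist())
    if n=="top": cv2.imwrite("pics/top3.png",cv2.resize(c["image"][120:260,160:360,::-1],None,fx=4,fy=4))
c=optics.read_camera("wrist"); H=c["hand_eye"]
for q in([0,0,0],[0,-.0187,0],[0,0,-.036],[0,0,.036],[0,-.0187,-.036],[.011,0,.036],[-.011,0,.036]): print(q,proj(c,np.array(q),H))
E
```

```text
side [317.3043 153.5235] zoom [469.2172 294.094 ] [[425.2147735372473, 294.97461596274184], [513.1376788361285, 293.2150338934151]]
side 1526
-0.005 0.02 136 [[0.04772905368033258, -0.003835804564227477, -0.06544312753381287], [0.08010628310049293, 0.006822589863547465, -0.028701819389689964], [0.0832126089503317, 0.017600313552212223, 0.008726645704980806]]
-0.02 -0.005 52 [[0.04151423493358784, -0.01538472632681889, -0.07159174980398904], [0.08015954968482275, -0.01007807765303518, -0.030346417595998862], [0.08424745522387722, -0.005669991327094383, 0.008377618487767658]]
-0.04 -0.02 44 [[-0.07396992981470324, -0.03924299396604757, -0.09740880167077903], [-0.06387364519521738, -0.03291505745744025, -0.07242296940910128], [0.04502638169889992, -0.023001926434274025, -0.020098030562510576]]
-0.08 -0.04 111 [[-0.0661052562408969, -0.07905630136363538, -0.08518578136889232], [0.011436854834405836, -0.05635061949094636, -0.04105274506011985], [0.040397047868944436, -0.0410781730839712, 0.050209187580391564]]
-0.14 -0.08 466 [[-0.003740797408875055, -0.13379825396530115, -0.0596963472202
[... 939 characters left out ...]
948]]
-0.08 -0.04 20 [[-0.003906347193427967, -0.07936722279792102, -0.05130042151822365], [0.007332598120776076, -0.07780160379032135, -0.044145223685068444], [0.011460442320455315, -0.04879794569310868, -0.03971100372696797]]
-0.14 -0.08 92 [[-0.007480449075864452, -0.13512582901303885, -0.06684280781468538], [0.00787548850201002, -0.10565261590971153, -0.04457291496370819], [0.015471776305425792, -0.08106630415836119, -0.02904229749712687]]
[0, 0, 0] [316.6186 239.2385]
[0, -0.0187, 0] [316.5883 255.3688]
[0, 0, -0.036] [253.8797 239.2267]
[0, 0, 0.036] [379.3555 239.2503]
[0, -0.0187, -0.036] [247.0899 255.356 ]
[0.011, 0, 0.036] [378.1796 256.2736]
[-0.011, 0, 0.036] [380.5773 221.5633]
```

View pics/top3.png

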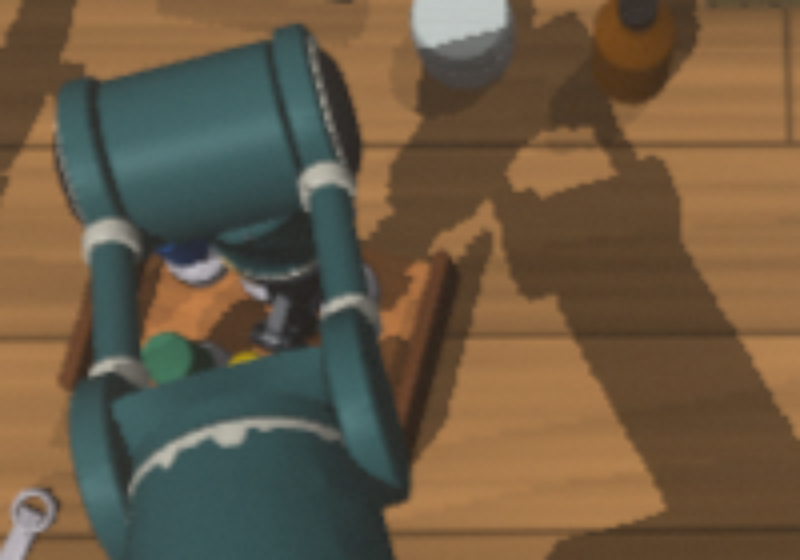

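```bash
python3 - <<'E'
from h import *
from workcell import bot,optics
np.set_printoptions(precision=4,suppress=True)
s=bot.read_state(); Rt=R.from_rotvec(s["tcp_rot"]).as_matrix(); p=s["tool_pos"]
c=optics.read_camera("wrist"); P=cloud(c,c["hand_eye"])
for uv in((205,290),(215,275),(225,265),(230,256),(237,256),(232,275),(402,256),(410,265),(420,280),(430,295),(440,330),(190,340),(320,365),(320,380),(320,395),(316,280),(316,300)):
    print(uv,P[uv[1],uv[0]])
c=optics.read_camera("side"); P=(cloud(c)-p)@Rt; z=lambda a:(a[0]//4+200,a[1]//4+80)
for a in((425,268),(425,250),(525,265),(525,250),(475,185),(475,150),(440,130),(510,130),(475,120),(475,255),(470,218),(475,290),(400,180),(555,185)):
    u=z(a); print(a,P[u[1],u[0]],c["image"][u[1],u[0]])
E
```

```text
(205, 290) [-0.0109 -0.0643 -0.0414]
(215, 275) [-0.0111 -0.0545 -0.0406]
(225, 265) [-0.0113 -0.0473 -0.0386]
(230, 256) [-0.0111 -0.0393 -0.0386]
(237, 256) [-0.0087 -0.0349 -0.0367]
(232, 275) [-0.0058 -0.0462 -0.0364]
(402, 256) [-0.0117 -0.0402  0.0378]
(410, 265) [-0.0115 -0.0476  0.0393]
(420, 280) [-0.0114 -0.0585  0.0402]
(430, 295) [-0.0114 -0.0679  0.0408]
(440, 330) [-0.0122 -0.0864  0.0376]
(190, 340) [-0.0169 -0.0955 -0.0344]
(320, 365) [-0.0098 -0.097   0.001 ]
(320, 380) [-0.0118 -0.1036  0.0009]
(320, 395) [-0.0107 -0.1068  0.0009]
(316, 280) [-0.0057 -0.0498 -0.0002]
(316, 300) [ 0.005  -0.0487 -0.0002]
(425, 268) [ 0.0181 -0.0461 -0.0376] [64 64 63]
(425, 250) [ 0.0128 -0.0627 -0.0373] [55 57 57]
(525, 265) [ 0.018  -0.0483  0.0438] [56 57 58]
(525, 250) [ 0.0116 -0.0598  0.0438] [54 56 58]
(475, 185) [ 0.0151 -0.1283  0.0005] [14 15 18]
(475, 150) [ 0.0369 -0.1791 -0.0011] [17 18 20]
(440, 130) [ 0.0271 -0.1906 -0.0247] [15 16 16]
(510, 130) [ 0.0311 -0.1925  0.0259] [19 21 22]
(475, 120) [ 0.0342 -0.2025 -0.0012] [61 62 64]
(475, 255) [-0.0001 -0.0467  0.0023] [136  30  27]
(470, 218) [ 0.0102 -0.0927 -0.002 ] [178 152 108]
(475, 290) [ 0.019  -0.0244  0.0017] [71 13 13]
(400, 180) [ 0.0107 -0.13   -0.0555] [24 25 29]
(555, 185) [ 0.0125 -0.125   0.0634] [14 15 17]
```

The depth check shows the jaws are centred on red. The open fingertips sit ~35–45 mm behind the nominal TCP, so they only overlap the top ~13 mm of the handle. I'll go 20 mm lower, then close.

```bash
python3 -m handwheel '[[0,0.01,0,0,0,0,0.85],[0,0.01,0,0,0,0,0.85],[0,0,0,0,0,0,0.85],[0,0,0,0,0,0,0.3],[0,0,0,0,0,0,0.3],[0,0,0,0,0,0,0.3],[0,0,0,0,0,0,0.3]]' 40; python3 go.py
python3 - <<'E'
from h import *
from workcell import bot,optics
np.set_printoptions(precision=4,suppress=True)
c=optics.read_camera("wrist"); cv2.imwrite("pics/w4.png",c["image"][:,:,::-1])
P=cloud(c,c["hand_eye"]); m=(c["image"].max(-1)<120)&(P[...,1]>-.07)&(np.abs(P[...,2])<.06)&(np.abs(P[...,0])<.03)
print(P[m].max(0))
E
```

```text
time: 5.85
tool_pos: [0.5812, 0.1803, 0.0629]
tcp_rot: [-1.076, 1.395, -1.396]
wrist_force: [-0.4, 0.3, 1.7]
width: 0.408
t 5.85 pos [0.5812 0.1803 0.0629] F [-0.4396  0.2805  1.7069] w 0.40791299047957347 q [0.2599 0.2676 1.8847 0.0001 0.9886 0.5164]
axes [[-0.25373023543722484, 0.000722312952507298, 0.9672747520167003], [-0.9672749270999494, 0.00025281937581020375, -0.2537304701571153], [-0.0004278186040820309, -0.9999997071731381, 0.0006345272887324505]] z az -14.69837559322548
[0.0294 0.0651 0.0599]
```

View pics/w4.png

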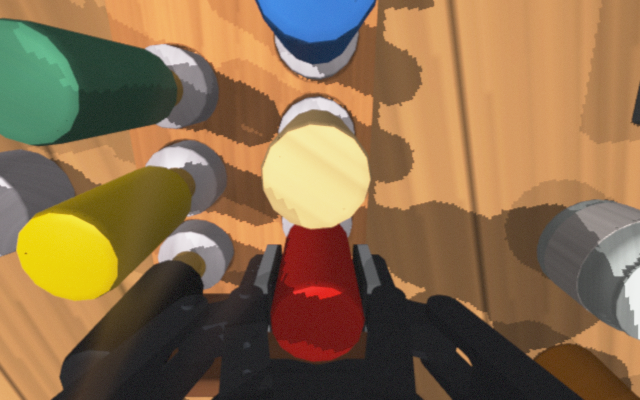

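The jaws are closed on the red handle (opening 0.408, about 35 mm), with both pads against it at columns ~275 and ~365. I'll lift straight up.

```bash
python3 -m handwheel '[[0,-0.008,0,0,0,0,0.3],[0,-0.012,0,0,0,0,0.3],[0,-0.02,0,0,0,0,0.3],[0,-0.03,0,0,0,0,0.3],[0,-0.03,0,0,0,0,0.3],[0,-0.03,0,0,0,0,0.3],[0,-0.02,0,0,0,0,0.3],[0,0,0,0,0,0,0.3]]' 50; python3 go.py 0.6175 -0.283 0.215
python3 - <<'E'
from h import *
from workcell import bot,optics
c=optics.read_camera("wrist"); cv2.imwrite("pics/w5.png",c["image"][:,:,::-1])
c=optics.read_camera("side"); cv2.imwrite("pics/s5.png",cv2.resize(c["image"][50:200,220:420,::-1],None,fx=4,fy=4))
E
```

```text
time: 6.9
tool_pos: [0.5824, 0.1806, 0.2154]
tcp_rot: [-1.072, 1.393, -1.396]
wrist_force: [0.6, -0.7, -5.5]
width: 0.409
t 6.9 pos [0.5824 0.1806 0.2154] F [ 0.5899 -0.7199 -5.4901] w 0.4088355309568951 q [ 0.2598  0.134   1.7454 -0.      1.2572  0.5163]
axes [[-0.2536949479525997, 0.004870187895168465, 0.9672720168872835], [-0.9672810880283609, 0.00129062819016168, -0.25370382539793296], [-0.0024839738319601956, -0.9999873076938228, 0.0043834147946118784]] z az -14.696938668752905
shift tool [0.4395 0.     0.1515]
```

View pics/s5.png

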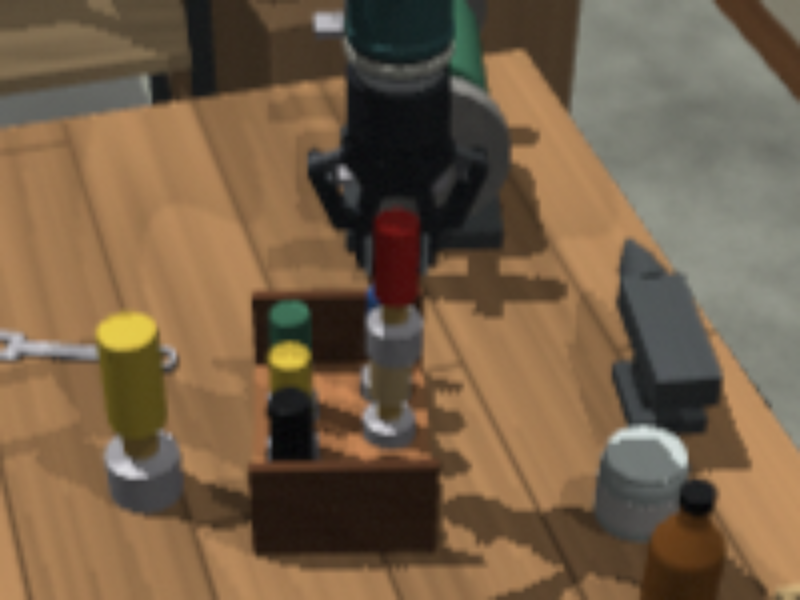

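View pics/w5.png

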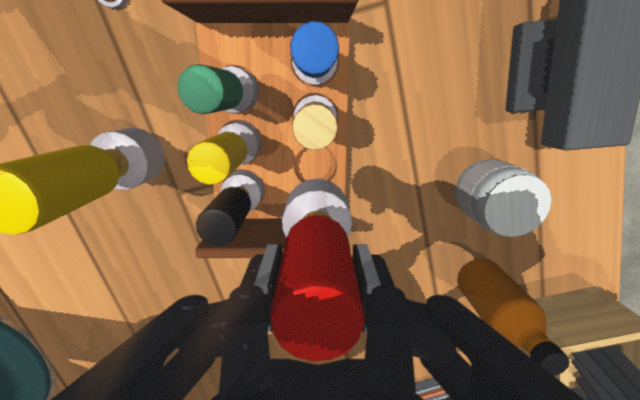

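Red is out, and the other five stand in their wells with red's well visible empty at ~(315,165). The underside is at about z 0.16, above the end board. I'll carry it to the tray.

```bash
python3 -m handwheel '[[0.02,0,0.007,0,0,0,0.3],[0.04,0,0.0138,0,0,0,0.3],[0.05,0,0.0172,0,0,0,0.3],[0.05,0,0.0172,0,0,0,0.3],[0.05,0,0.0172,0,0,0,0.3],[0.05,0,0.0172,0,0,0,0.3],[0.05,0,0.0172,0,0,0,0.3],[0.05,0,0.0172,0,0,0,0.3]]' && python3 -m handwheel '[[0.05,0,0.0172,0,0,0,0.3],[0.02,0,0.007,0,0,0,0.3],[0.0095,0,0.0035,0,0,0,0.3],[0,0,0,0,0,0,0.3],[0,0,0,0,0,0,0.3],[0,0,0,0,0,0,0.3]]'; python3 go.py 0.6175 -0.283 0.215
```

```text
time: 8.0
tool_pos: [0.608, -0.2019, 0.2105]
tcp_rot: [-1.078, 1.399, -1.394]
wrist_force: [0.8, -0.2, -4.9]
width: 0.405
time: 8.75
tool_pos: [0.6163, -0.2819, 0.2126]
tcp_rot: [-1.078, 1.394, -1.394]
wrist_force: [0.3, -0.5, -5.2]
width: 0.409
t 8.75 pos [ 0.6163 -0.2819  0.2126] F [ 0.262  -0.4531 -5.1867] w 0.40889774120289574 q [-0.4659  0.2668  1.5928  0.0003  1.2822 -0.2112]
axes [[-0.25203605409914354, 4.201748095011837e-05, 0.96771784403754], [-0.9677178069090311, 0.00026944829110819857, -0.2520360561284701], [-0.00027133983953797625, -0.9999999628160741, -2.7249619557828675e-05]] z az -14.598028274647708
shift tool [ 0.0007 -0.0024  0.0014]
```

```bash
python3 - <<'E'
from h import *
from workcell import bot,optics
np.set_printoptions(precision=4,suppress=True)
s=bot.read_state(); c=optics.read_camera("wrist"); np.savez("w6.npz",pos=s["tool_pos"],rot=s["tcp_rot"],**c); cv2.imwrite("pics/w6.png",c["image"][:,:,::-1])
d=optics.read_camera("side"); np.savez("s6.npz",**d); cv2.imwrite("pics/s6.png",cv2.resize(d["image"][130:330,280:480,::-1],None,fx=3,fy=3))
t=optics.read_camera("top");np.savez("t6.npz",**t)
Rt=R.from_rotvec(s["tcp_rot"]).as_matrix()
P=cloud(d); hsv=cv2.cvtColor(d["image"],cv2.COLOR_RGB2HSV)
red=((hsv[...,0]<6)|(hsv[...,0]>174))&(hsv[...,1]>150)&(hsv[...,2]>60)&(np.abs(P[...,0]-.62)<.1)&(P[...,1]<-.15)
print("red pts",red.sum(),np.median(P[red],0))
v,u=np.nonzero(red); 
for r in np.unique(v): print(r,u[v==r].min(),u[v==r].max(),end=";")
print()
# axis points projected: expected weight column
for z in(.28,.24,.16): print(z,proj(d,[s["tool_pos"][0],s["tool_pos"][1],z]))
E
```

```text
red pts 331 [ 0.6122 -0.2983  0.266 ]
210 390 393;211 389 395;212 389 396;213 388 397;214 388 398;215 386 398;216 385 398;217 385 398;218 385 398;219 385 398;220 385 397;221 385 397;222 385 397;223 384 397;224 384 396;225 384 396;226 384 396;227 384 396;228 383 396;229 383 395;230 383 394;231 381 394;232 381 394;233 382 394;234 382 393;235 383 393;236 384 392;237 386 390;
0.28 [390.1706 213.8656]
0.24 [387.8836 224.601 ]
0.16 [383.6788 244.3391]
```

View pics/w6.png

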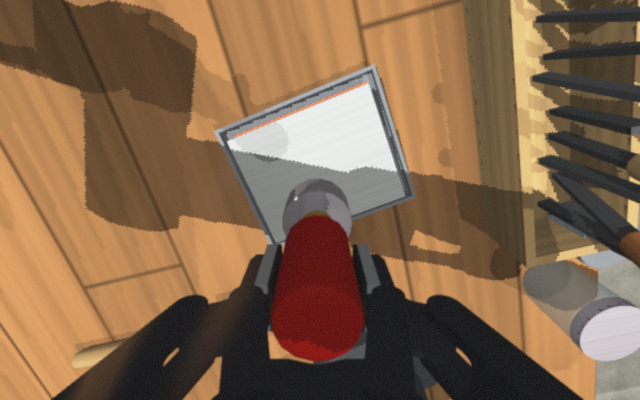

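View pics/s6.png

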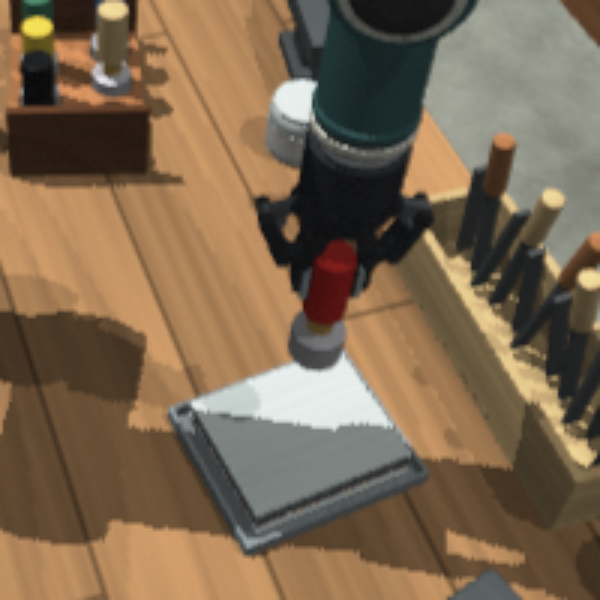

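The weight hangs upright over the stack. The side-view handle axis follows the vertical prediction within about 1.5 px. I'll descend most of the way, then feel for contact.

```bash
python3 -m handwheel '[[0.0007,0.015,0.0014,0,0,0,0.3],[0,0.025,0,0,0,0,0.3],[0,0.025,0,0,0,0,0.3],[0,0.02,0,0,0,0,0.3],[0,0.01,0,0,0,0,0.3],[0,0,0,0,0,0,0.3],[0,0,0,0,0,0,0.3]]'; python3 go.py 0.6175 -0.283 0.1
python3 - <<'E'
from h import *
from workcell import bot,optics
d=optics.read_camera("side"); np.savez("s7.npz",**d); cv2.imwrite("pics/s7.png",cv2.resize(d["image"][190:320,310:450,::-1],None,fx=4.5,fy=4.5))
E
```

```text
time: 9.78
tool_pos: [0.6182, -0.2849, 0.1187]
tcp_rot: [-1.076, 1.394, -1.397]
wrist_force: [0.9, -0.1, -4.7]
width: 0.412
t 9.775 pos [ 0.6182 -0.2849  0.1187] F [ 0.8523 -0.085  -4.7155] w 0.4115942431878581 q [-0.4684  0.3372  1.6802  0.      1.1222 -0.2119]
axes [[-0.25368981711622973, 0.0018749729476150168, 0.9672838059059914], [-0.9672855240380436, -0.0009443654397665036, -0.25368843718302087], [0.00043781043990254176, -0.9999977963227529, 0.0020532100858962066]] z az -14.695914465542353
shift tool [-0.0016  0.0187 -0.0012]
```

View pics/s7.png

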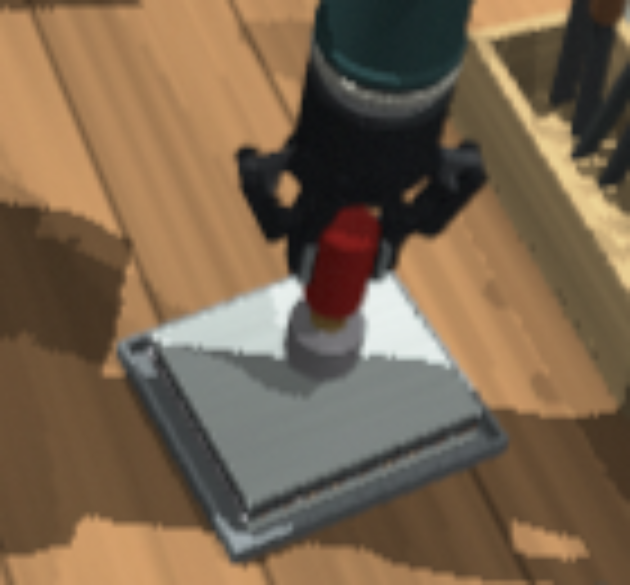

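```bash
python3 -m handwheel '[[-0.0012,0.008,-0.001,0,0,0,0.3],[0,0.007,0,0,0,0,0.3],[0,0.002,0,0,0,0,0.3],[0,0.002,0,0,0,0,0.3],[0,0,0,0,0,0,0.3]]'; python3 -m handwheel '[[0,0.002,0,0,0,0,0.3],[0,0,0,0,0,0,0.3]]';python3 -m handwheel '[[0,0.0015,0,0,0,0,0.3],[0,0,0,0,0,0,0.3]]'
```

```text
time: 10.45
tool_pos: [0.6166, -0.283, 0.0983]
tcp_rot: [-1.077, 1.396, -1.395]
wrist_force: [-0.9, -0.1, -4.9]
width: 0.403
time: 10.7
tool_pos: [0.6166, -0.283, 0.0964]
tcp_rot: [-1.077, 1.396, -1.395]
wrist_force: [-0.7, -0.2, -4.3]
width: 0.408
time: 10.95
tool_pos: [0.6166, -0.283, 0.0949]
tcp_rot: [-1.077, 1.396, -1.395]
wrist_force: [-1.0, -0.1, -4.2]
width: 0.407
```

```bash
python3 -m handwheel '[[0,0.001,0,0,0,0,0.3],[0,0,0,0,0,0,0.3]]'|sed -n '1,2p;4p'; python3 -m handwheel '[[0,0.001,0,0,0,0,0.3],[0,0,0,0,0,0,0.3]]'|sed -n '1,2p;4p'
```

```text
time: 11.2
tool_pos: [0.6166, -0.283, 0.0938]
wrist_force: [-0.8, 0.2, -5.0]
time: 11.45
tool_pos: [0.6166, -0.283, 0.0928]
wrist_force: [-0.3, -0.6, -4.8]
```

```bash
python3 -m handwheel '[[0,0.001,0,0,0,0,0.3],[0,0,0,0,0,0,0.3]]'|sed -n '1,2p;4p'
```

```text
time: 11.7
tool_pos: [0.6167, -0.2831, 0.0926]
wrist_force: [-1.7, 0.9, -1.7]
```

```bash
python3 -m handwheel '[[0,0.0007,0,0,0,0,0.3],[0,0,0,0,0,0,0.3]]'|sed -n '1,2p;4p'; python3 go.py
```

```text
time: 11.95
tool_pos: [0.6168, -0.2832, 0.0926]
wrist_force: [-3.7, 2.0, 5.9]
t 11.95 pos [ 0.6168 -0.2832  0.0926] F [-3.7025  1.98    5.8547] w 0.40520538992712524 q [-0.467   0.358   1.7039 -0.0001  1.0791 -0.2105]
axes [[-0.2536343244670462, 0.00047974402212963563, 0.9673000564963378], [-0.9673001465431692, -0.0003703260215497939, -0.25363416441047765], [0.00023653690738334454, -0.9999998163521386, 0.0005579838532175363]] z az -14.692670384863808
```

Contact was felt at TCP z 0.0926: the force went from -5 N to +6 N with no further descent. I'll ease off slightly, then open.

```bash
python3 -m handwheel '[[0,-0.0004,0,0,0,0,0.3],[0,0,0,0,0,0,0.44],[0,0,0,0,0,0,0.48],[0,0,0,0,0,0,0.6],[0,0,0,0,0,0,0.8],[0,0,0,0,0,0,0.9],[0,0,0,0,0,0,0.9],[0,0,0,0,0,0,0.9]]' 20; python3 - <<'E'
from h import *
from workcell import bot,optics
c=optics.read_camera("wrist"); cv2.imwrite("pics/w8.png",c["image"][:,:,::-1])
E
```

```text
time: 12.95
tool_pos: [0.6167, -0.283, 0.0917]
tcp_rot: [-1.077, 1.396, -1.396]
wrist_force: [0.7, -0.6, 0.0]
width: 0.905
```

View pics/w8.png

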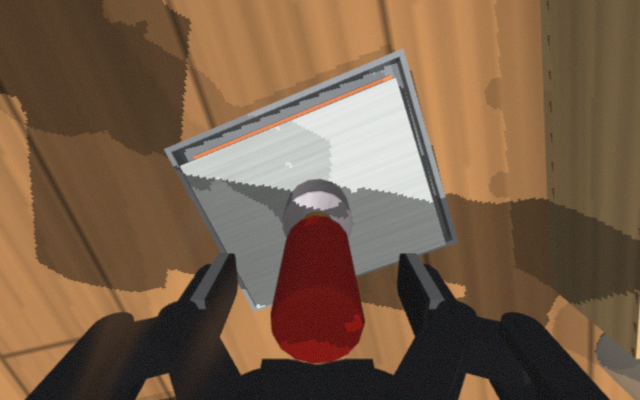

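The weight stands free between the open fingers and looks upright. I'll retreat straight up, then off to the side.

```bash
python3 -m handwheel '[[0,-0.015,0,0,0,0,0.9],[0,-0.025,0,0,0,0,0.9],[0,-0.04,0,0,0,0,0.9],[0,-0.05,0,0,0,0,0.9],[0,-0.05,0,0,0,0,0.9],[-0.04,0,0,0,0,0,0.9],[-0.05,0,0,0,0,0,0.9],[-0.05,0,0,0,0,0,0.9]]' && python3 -m handwheel '[[0,0,-0.05,0,0,0,0.9],[0,0,-0.05,0,0,0,0.9],[0,0,0,0,0,0,0.9],[0,0,0,0,0,0,0.9]]'
python3 - <<'E'
from h import *
from workcell import bot,optics
for n in("side","top"):
    c=optics.read_camera(n); np.savez(n+"9.npz",**c); cv2.imwrite(f"pics/{n}9.png",c["image"][:,:,::-1])
E
```

```text
time: 14.0
tool_pos: [0.6527, -0.1466, 0.2736]
tcp_rot: [-1.075, 1.394, -1.398]
wrist_force: [1.0, -0.1, -0.1]
width: 0.9
time: 14.5
tool_pos: [0.5562, -0.1224, 0.2733]
tcp_rot: [-1.075, 1.393, -1.397]
wrist_force: [0.7, 0.3, 0.5]
width: 0.898
```

View pics/side9.png

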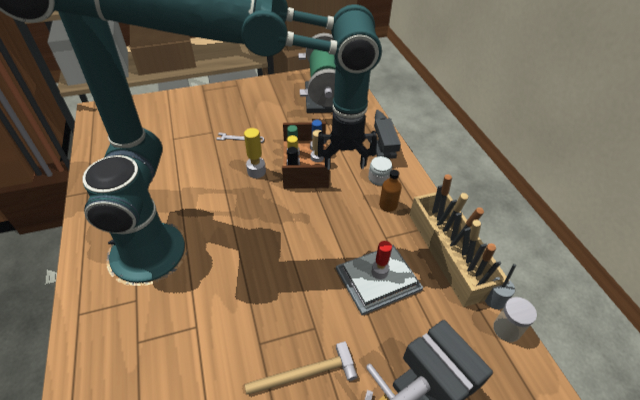

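View pics/top9.png

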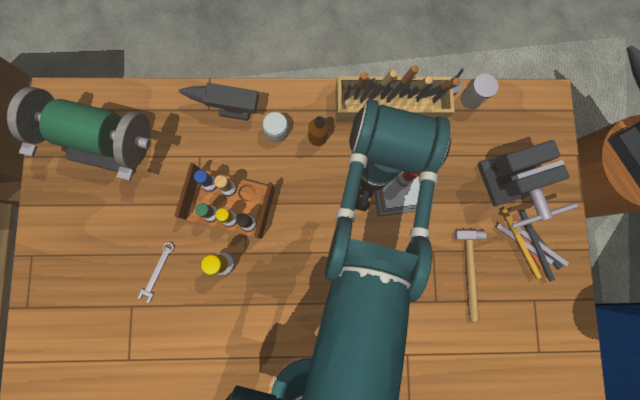

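```bash
python3 - <<'E'
from h import *
np.set_printoptions(precision=4,suppress=True)
for n in("side","top"):
    c=load(n+"9"); P=cloud(c); hsv=cv2.cvtColor(c["image"],cv2.COLOR_RGB2HSV)
    red=((hsv[...,0]<6)|(hsv[...,0]>174))&(hsv[...,1]>150)&(hsv[...,2]>50)&(np.abs(P[...,0]-.62)<.08)&(np.abs(P[...,1]+.28)<.08)
    print(n,red.sum(),np.median(P[red],0))
    tp=red&(hsv[...,2]>120)
    if tp.sum(): v,u=np.nonzero(tp); print(u.mean(),v.mean(),len(u),onplane(c,(u.mean(),v.mean()),.162))
    if n=="side":
        v,u=np.nonzero(red)
        for r in np.unique(v): print(r,u[v==r].min(),u[v==r].max(),end=";")
        for z in(.155,.1): print(proj(c,[.6167,-.283,z]))
a,b=load("top0")["image"].astype(int),load("top9")["image"].astype(int)
for nm,(x,y,w,h) in dict(rack=(170,155,65,85),hammer=(450,220,40,105),oiltin=(258,105,75,40),wrench=(135,235,45,70)).items():
    print(nm,cv2.phaseCorrelate(a[y:y+h,x:x+w].mean(-1),b[y:y+h,x:x+w].mean(-1)))
E
```

```text
side 288 [ 0.6112 -0.2964  0.1494]
385.4623655913978 246.49462365591398 93 [ 0.6172 -0.2908  0.162 ]
241 382 386;242 381 388;243 380 389;244 379 390;245 379 391;246 378 391;247 378 391;248 378 391;249 378 390;250 378 390;251 378 390;252 377 389;253 377 389;254 377 389;255 377 389;256 377 388;257 376 388;258 376 388;259 376 388;260 376 387;261 376 387;262 376 386;263 377 386;264 379 385;265 381 384;[383.7253 245.7943]
[381.0931 258.091 ]
top 28 [ 0.6048 -0.2725  0.1592]
415.8 175.0 5 [ 0.6017 -0.2849  0.162 ]
rack ((-0.04926855237506089, -0.019702475660778873), 0.9707586168603393)
hammer ((-0.02611474991278584, 0.10701987094046217), 0.9881155153298976)
oiltin ((0.47580824727429416, 0.016323260448270815), 1.0015091077196514)
wrench ((0.3663435217439357, -0.23258826792663), 0.5730070165745252)
```

```bash
python3 -c "
from workcell import workorder; print(workorder.finish_job())"
```

```text
the job is handed in; nothing more can be done
None
```

I took the red weight out of the rack, stood it on the middle of the stack in the grey tray, and handed the job in at about 14.6 s of the 42 s. No verdict is reported, so what follows is from my own last checks.

- **Grasp:** I found red from the top, side and wrist views, which agreed to about 5 mm. Before closing, depth readings showed the open fingertips 35–45 mm behind the nominal TCP, so I went 20 mm lower than first planned.
- **Placing:** I lowered it in 1 mm steps until it touched. The wrist force went from about -5 N to +6 N with the TCP at z 0.0926. I eased off and opened the jaws, and the wrist picture then showed the weight standing free.
- **Position and tilt:** The last side view puts red about 5 mm from the stack centre, against the 20 mm allowed. Its handle axis followed the vertical within 1–2 px.
- **Other things:** The top view, compared before and after, shows the rack, hammer, oil bottle and tin shifted by less than half a pixel, about 1.3 mm. The wrench match was weak because the arm's shadow changed there, but it looks unmoved by eye.
- **What disagreed:** The side camera reads about 4 mm more negative in y than the top camera. The arm hid most of red from the top camera at the end, so its estimate (15 mm short in x) rests on only 5 pixels and I did not rely on it.

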